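# Turn the lazy susan and snap the food box shut

### The job

Turn the lazy susan by pushing its lobed wooden rim, not the things standing on it, until the food box stands squarely at the front, on the robot's side. Then, without letting it turn away again, press down the three snap tabs of the box's lid until each is fully home, firmly but without brute force. The mortar and the little chest must stay standing on the lazy susan without being pushed, and the tumbler beside it must be left alone.

Things in the scene. Friction and masses are not known exactly. Their poses are not given: they have to be found in the camera images.
- susan_foot: Fixed dark metal foot under the lazy susan, a disc 210 mm across and 13 mm high, somewhere near the middle of the table. Origin: centre of its underside on the table, on the turning axis. It never turns: x points straight away from the robot, y to the robot's left; the front is its -x side.
- susan (a joint): Turning of the wooden top about the vertical axis since the start (rad, counter-clockwise from above positive, 0 at the start whatever way the box then faces). No stops. Bearing friction 0.25 N m, so it stays where it is left.
- susan_top (a point): Centre of the upper face of the wooden top, 36 mm above the table. The top is a disc 300 mm across and 22 mm thick; six round lobes of 18 mm radius, as thick as it, are centred 160 mm from the axis every 60 degrees (30, 90, 150, 210, 270 and 330 degrees from the direction of the box). A fingertip put down outside the disc between two lobes can push one round.
- food_box: Glass food box with a grey lid, 88 mm deep (x), 110 mm wide (y), 65 mm high with lid; fixed on the wooden top, centre 85 mm from the turning axis. Origin: centre of its underside, 36 mm above the table. Its front, -x, looks away from the axis; the lid's hinge is at +x. It is at the front when it lies straight from the axis toward the robot.
- box_front (a point): Middle of the front wall of the food box, 129 mm from the turning axis and 66 mm above the table. It shows where the box stands round the axis.
- tab_front (a joint): Travel of the tab on the lid's front edge (m): 0 up, 0.006 down and engaged. Its tight catch slides down under 9 N or more and stays where it is pressed. The lid lies on a soft gasket, sinks up to 6 mm under the press (2.5 N per mm) and springs back, so the height at which a tab goes home is not that measured at rest: press straight down until the force is 15 to 20 N, well under 45 N.
- tab_left (a joint): The same for the tab on the box's +y side (the robot's left-hand one once the box is at the front), m.
- tab_right (a joint): The same for the tab on the box's -y side (the robot's right-hand one once the box is at the front), m.
- tab_front_top (a point): Middle of the upper face of the front tab, a rounded grey paddle 36 mm along the edge by 24 mm and 7 mm thick, that stands over the lid's edge. At rest it is 109 mm above the table unpressed, 8 mm above the lid's top face; 103 mm, 2 mm above the lid, when engaged.
- tab_left_top (a point): Middle of the upper face of the tab on the box's +y side; same shape and heights.
- tab_right_top (a point): Middle of the upper face of the tab on the box's -y side; same shape and heights.
- mortar: Wooden mortar, 93 mm across, 63 mm high, standing loose on the wooden top behind the box. Origin: centre of its underside.
- spice_chest: Small wooden chest with a domed lid, 69x90x60 mm, standing loose on the wooden top behind the box. Origin: centre of its underside.
- tumbler: Clear drinking glass, 80 mm across, 100 mm high, on the table to the right of the lazy susan. Origin: centre of its underside.
Mind the look-alikes: they are no part of the job. Leave any green or purple look-alike of the spice_chest alone.

How it is judged (in metres and radians):
On the way, in this order (a step that is already met when the one before it is completed fails the run):
1. the food box stands at the front and the lazy susan is at rest (x of box_front in the frame of susan_foot below -0.1 m and y of box_front in the frame of susan_foot between -0.02 and 0.02 m and velocity of joint susan between -0.05 and 0.05 rad/s), for 0.2 s.
2. all three snap tabs are engaged (value of joint each of tab_front, tab_left, tab_right above 0.0045 m), for 0.2 s.
At the end, for the whole second after the job is handed in: The food box is at the front (middle of its front wall within 20 mm to either side of the line from the turning axis toward the robot, about 9 degrees), the lazy susan is at rest, all three tabs are down by more than 4.5 of their 6 mm, and the mortar and the chest stand upright on the wooden top (all of step 1 and all of step 2 and angle between each of mortar, spice_chest's own z axis and vertical below 0.25 rad and height (world z) of each of mortar, spice_chest above 0.028 m); the robot touches nothing.
It fails at once if the food box is pushed (over 4 N) while it is not yet near the front (more than 40 mm to the side) (contact force between any of the arm, the fingers and food_box above 4 N and not (x of box_front in the frame of susan_foot below -0.08 m and y of box_front in the frame of susan_foot between -0.04 and 0.04 m)).
It fails at once if the food box or a tab is pressed with more than 45 N (contact force between any of the arm, the fingers and food_box above 45 N).
It fails at once if the robot pushes the mortar or the chest (over 3 N) (contact force between any of the arm, the fingers and mortar above 3 N or contact force between any of the arm, the fingers and spice_chest above 3 N).
It fails at once if the mortar or the chest tips over or leaves the wooden top (not (angle between each of mortar, spice_chest's own z axis and vertical below 0.6 rad and height (world z) of each of mortar, spice_chest above 0.028 m)).
It fails at once if the tumbler is displaced by more than 20 mm (distance of tumbler from where it was at the start of the episode above 0.02 m).
It also fails if it takes over 58 s, if anything falls off the work surface, if the arm or the gripper's body presses on something with over 40 N, if the wrist force passes 120 N, or if a joint passes its speed limit or range.

### The arm

A 6-joint arm with a two-finger parallel gripper is mounted at the origin on a cart in front of the work surface, level with it; the furniture and walls round the work are solid. World frame = base frame: x ahead of the robot, y to its left, z up, the work surface at z = 0. Lengths are in m, angles in degrees, forces in N, time in s.
With the tool pointing down it reaches from about 0.375 to 0.9 m from the base axis. Payload 3.1 kg.
Tool frame: the origin (TCP) lies midway between the tips of the shut fingers; the grasp point (between the pads) lies 19 mm behind it; z points along the fingers, y is the line along which they close (so a half turn about z gives the same grasp; the last joint's range is limited). The gripper opens to 87 mm and grips with 3 to 60 N. Pads are 19 mm wide; open, the fingers measure 117 mm over their backs; the gripper's body (75 mm by 190 mm) begins 51 mm behind the grasp point.
Start: joints at [-83.795, 30.224, 82.088, -0, 67.689, -10.227], TCP at [0.177, -0.599, 0.188] pointing down, gripper open.
Joint ranges: [-176.69, 176.69], [-43.24, 126.21], [12.49, 139.97], [-82, 262], [0, 151.66], [-163.58, 163.58]. Speed limits (degrees/s): [159.86, 159.86, 180, 180, 180, 180].

### API

Orientations are given as a 3x3 rotation matrix whose columns are the frame's x, y, z axes.
In Python, from rig import read_state, capture, camera_info, hand_in gives the robot as it stands.
- The arm moves only by the tool drive_tool, never from a script. Its argument "motion" is a list of rows, each a list of 2 entries, a list of its own where there are three numbers: the shift along the tool's x, y, z in mm, then the turn, a rotation vector about the tool's x, y, z in rad. A call has 1 to 5 rows; each row shifts and turns the commanded pose from where the row before left it, along the tool's axes as they then stand; what a row does not reach is not made up. A row lasts 1/10 s, in which the tool goes at most 50 mm and 8.59 degrees, less where a joint would pass 70% of its speed; a pose out of reach is approached as far as the arm can. A call is refused whole if a number of a shift passes 50 or a number of a turn 0.15, either way. A call with a gripper value outside its range is refused whole. "gripper" is the opening, from 0 (shut) to 1 (fully open), set as the call begins (left out, the last holds). The fingers move at their own pace and stop on an object; the grip force is fixed at half the most. Time passes only in rows, so rows that do not move let the fingers close. It gives the time, the measured TCP pose, the force, the opening and the grip force at its end, in the units of the state.
- read_state(): the state, without advancing time (a new reading comes with each control period).
- capture(name): name is "scene" or "top" or "wrist"; returns the picture (480x640x3 uint8, red, green, blue); there is no depth.
- camera_info(name): a dict with "fovy" (degrees; the focal length in pixels is half the picture's height over the tangent of half this angle, whatever the lens; pixels are square), "cx", "cy" (the principal point, pixels), "k1" (the pictures are not rectified: a ray, as slopes to the right and down, at radius r is drawn at 1 + k1 r^2 times it, then the intrinsics apply), "xyz" and "orientation" of the camera in the world; the wrist camera has in their place "T_tool_cam" (4x4, takes a point from camera to tool coordinates, whose origin is the TCP and whose axes are the flange's). Camera axes: x right, y down, z forward; pixel columns grow to the right and rows downward; lengths in m; the calibration is good to about 2 mm. A picture is of the moment at which its call begins: read the wrist's pose just before it. camera_info takes no time and is no camera call.
- hand_in(): hands the job in; it is judged then, once.
The state is a dict: "time_s": time; "joint_positions": joint angles; "qvel": joint speeds; "tau": joint torques, N m; "position": TCP position; "tcp_rot": TCP orientation; "force": force on the tool from outside, world axes, zero at the start; "moment": the same for the moment, N m; "opening": opening from 0.0 (shut) to 1.0 (fully open); "grasp_force": force on a finger pad.
Only numpy, scipy, OpenCV 4.12 (cv2) and the standard library are available. Lean on these libraries where they do the work, as an engineer would, in place of code of your own. Each camera call takes 0.05 s, during which the arm holds its last target. There are 200 camera calls.

## Working session

There is one attempt and no reset: what is moved stays moved. The work goes in short steps, Python scripts to look and compute and a tool call to move; the robot and the scene stay as the last step left them, time stands still between calls to the robot, and variables do not carry over. Pictures are saved under pics/ and viewed, at most 10 in all, crops included, and the job is handed in when it is done.

Besides the shell and the picture viewer there is one more tool, called after "Emit:" as name([rows], argument=value, ...), one row to a line, values as JSON. drive_tool: Moves the arm, as the interface text tells. Its arguments: {"type":"object","properties":{"motion":{"type":"array","items":{"type":"array"}},"gripper":{"type":"number"}},"required":["motion"]}

```bash
mkdir -p pics
cat > h.py <<'E'
import numpy as np, cv2
from rig import read_state, capture, camera_info, hand_in
def ray(name,u,v,st=None):
    c=camera_info(name); f=240/np.tan(np.radians(c['fovy'])/2)
    d=np.array([(u-c['cx'])/f,(v-c['cy'])/f]); p=d.copy()
    for _ in range(20): p=d/(1+c['k1']*(p@p))
    r=np.array([p[0],p[1],1.])
    if name=='wrist':
        T=np.array(c['T_tool_cam']); st=st or read_state()
        R=np.array(st['tcp_rot']); return np.array(st['position'])+R@T[:3,3], R@T[:3,:3]@r
    return np.array(c['xyz']), np.array(c['orientation'])@r
def on(name,u,v,z,st=None):
    o,d=ray(name,u,v,st); return o+d*(z-o[2])/d[2]
def proj(name,P):
    c=camera_info(name); f=240/np.tan(np.radians(c['fovy'])/2)
    q=np.array(c['orientation']).T@(np.array(P)-np.array(c['xyz'])); s=q[:2]/q[2]
    s=s*(1+c['k1']*(s@s)); return s*f+[c['cx'],c['cy']]
E
python3 - <<'E'
from h import *
for n in('top','scene'):
    cv2.imwrite(f'pics/{n}0.png',capture(n)[:,:,::-1]); c=camera_info(n); print(n,c)
s=read_state(); print(s['position'],s['tcp_rot'],s['force'],s['time_s'],camera_info('wrist'))
E
```

```text
top {'fovy': 44.836786515475005, 'cx': 318.66793594815323, 'cy': 248.6819807335105, 'k1': -0.13094260029670313, 'xyz': array([0.52296779, 0.11754454, 1.51232355]), 'orientation': array([[ 0.01750745, -0.99767345,  0.06588767],
       [-0.99978911, -0.01817584, -0.00955856],
       [ 0.01073388, -0.06570642, -0.99778126]])}
scene {'fovy': 45.69393871921643, 'cx': 326.02591818713347, 'cy': 238.4649429627697, 'k1': -0.10180903732690023, 'xyz': array([0.01317785, 1.03635575, 1.18842952]), 'orientation': array([[-0.82179644, -0.40943983,  0.39624443],
       [-0.56952868,  0.56957187, -0.59264236],
       [ 0.01696171, -0.71270395, -0.70125986]])}
[ 0.1767456  -0.59872242  0.18677175] [[ 9.59169886e-01  2.82830491e-01 -2.07746612e-04]
 [ 2.82830351e-01 -9.59167985e-01  1.94140591e-03]
 [ 3.49824887e-04 -1.92089514e-03 -9.99998094e-01]] [-0.31944016 -0.53081698 -0.98970862] 0.1 {'fovy': 71.15485734573673, 'cx': 321.0225855908257, 'cy': 242.47537364820093, 'k1': -0.019015564446704974, 'T_tool_cam': array([[ 3.07955578e-04, -9.61925066e-01, -2.73313141e-01,
         7.56221713e-02],
       [ 9.99999728e-01,  4.79574970e-04, -5.61113491e-04,
         1.94609231e-04],
       [ 6.70823273e-04, -2.73312894e-01,  9.61924951e-01,
        -1.97271166e-01],
       [ 0.00000000e+00,  0.00000000e+00,  0.00000000e+00,
         1.00000000e+00]])}
```

View pics/top0.png

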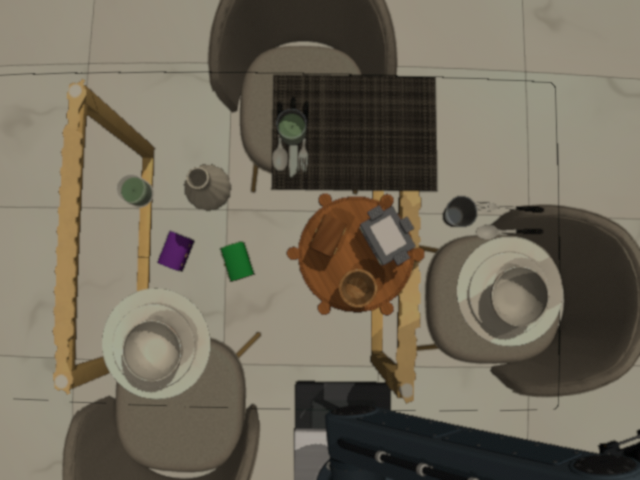

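View pics/scene0.png

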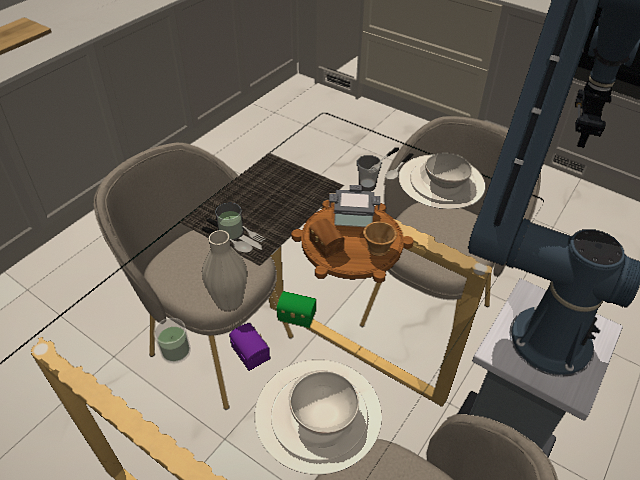

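The top view shows the susan centred near (356,254), lobes near (326,199), (388,200), (417,256), (385,309), (325,308) and (293,254). The box lid is near (388,235), up and to the right, the tumbler is at (460,211), and the green and purple look-alikes are to the left.

Run:
```python
from h import *
im=cv2.imread('pics/top0.png'); 
L=[(326,199),(388,200),(417,256),(385,309),(325,308),(293,254)]
# mask refine: fit circle of wood contour hull lobes
hsv=cv2.cvtColor(im,cv2.COLOR_BGR2HSV); m=cv2.inRange(hsv,(3,110,50),(14,255,255)); m[:,:270]=0;m[:180]=0;m[330:]=0
P=[]
for u,v in L:
    ys,xs=np.nonzero(m[v-9:v+10,u-9:u+10]); 
    P.append(on('top',u,v,.036)[:2]); print((u,v),P[-1].round(3),len(xs))
P=np.array(P); c=P.mean(0); d=P-c; print('c',c.round(4),np.linalg.norm(d,axis=1).round(3),np.degrees(np.arctan2(d[:,1],d[:,0])).round(1))
g=cv2.inRange(hsv,(85,0,90),(130,90,255)); 
g2=np.zeros_like(g); g2[200:270,355:420]=g[200:270,355:420]
n,_,st,ce=cv2.connectedComponentsWithStats(g2)
for i in range(1,n):
    if st[i,4]>40: print('grey',ce[i],st[i],on('top',*ce[i],.1).round(3))
for nm,u,v,z in(('lid',390,234,.101),('mortar',358,287,.099),('chest',327,240,.09),('tumbler',460,211,.05),('plateR',512,290,.02),('green',238,261,.06)):
    p=on('top',u,v,z); print(nm,p.round(3),np.degrees(np.arctan2(p[1]-c[1],p[0]-c[0])).round(1),np.linalg.norm(p[:2]-c).round(3))
cv2.imwrite('pics/crop.png',cv2.resize(im[180:330,270:490],None,fx=3.6,fy=3.6,interpolation=2))
```

```text
(326, 199) [0.748 0.087] 196
(388, 200) [ 0.749 -0.072] 152
(417, 256) [ 0.606 -0.148] 204
(385, 309) [ 0.47  -0.068] 191
(325, 308) [0.47  0.085] 190
(293, 254) [0.606 0.168] 197
c [0.6083 0.0086] [0.16  0.162 0.157 0.158 0.158 0.16 ] [  29.2  -30.   -90.7 -151.1  151.1   90.9]
lid [ 0.655 -0.07   0.101] -59.0 0.091
mortar [0.525 0.007 0.099] -178.8 0.084
chest [0.639 0.084 0.09 ] 68.1 0.081
tumbler [ 0.723 -0.256  0.05 ] -66.6 0.289
plateR [ 0.523 -0.403  0.02 ] -101.7 0.42
green [0.584 0.305 0.06 ] 94.6 0.297
```

View pics/crop.png

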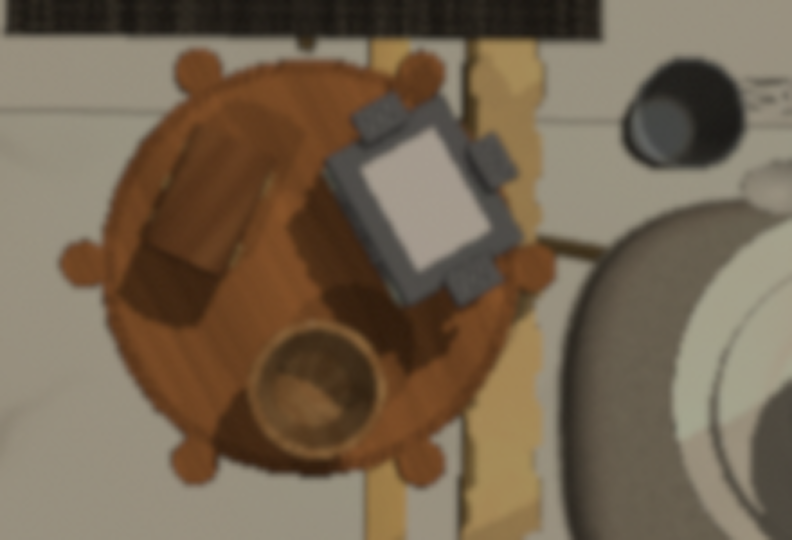

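The crop shows the box on the bearing about −60°, seen from the axis at (0.608, 0.009), with the mortar at 180° and the chest at 68°. So the susan must turn −120°. I'll push the front-right lobe, now at about −150°, clockwise through the front.

```bash
cat >> h.py <<'E'
from scipy.spatial.transform import Rotation as Ro
def plan(wps,st=None):
    """wps: list of (x,y,z,yaw_deg), one per row; prints tool-axis rows"""
    st=st or read_state(); R=np.array(st['tcp_rot']); p=np.array(st['position'])
    for x,y,z,yaw in wps:
        c,s=np.cos(np.radians(yaw)),np.sin(np.radians(yaw))
        Rt=np.array([[c,s,0],[s,-c,0],[0,0,-1]])
        d=np.round(R.T@(np.array([x,y,z])-p)*1e3); w=np.round(Ro.from_matrix(R.T@Rt).as_rotvec(),3)
        print([d.astype(int).tolist(),w.tolist()]); p=p+R@d/1e3; R=R@Ro.from_rotvec(w).as_matrix()
def lin(a,b,n): a=np.array(a,float);b=np.array(b,float); return [a+(b-a)*i/n for i in range(1,n+1)]
def arc(f0,f1,n,r=.168,z=.022,ymin=-57,C=(.608,.009)):
    return [(C[0]+r*np.cos(np.radians(f)),C[1]+r*np.sin(np.radians(f)),z,max(f-180,ymin)) for f in np.linspace(f0,f1,n+1)[1:]]
E
python3 - <<'E'
from h import *
plan(lin((.177,-.599,.187,16.4),(.505,-.124,.187,52),13)+lin((.505,-.124,.187,52),(.505,-.124,.022,52),5))
E
```

```text
[[35, -28, 0], [-0.002, -0.0, -0.047]]
[[35, -26, 0], [0.0, -0.0, -0.048]]
[[38, -24, 0], [0.0, -0.0, -0.048]]
[[38, -23, 0], [0.0, -0.0, -0.048]]
[[39, -21, 0], [0.0, -0.0, -0.047]]
[[40, -19, 0], [0.0, -0.0, -0.048]]
[[41, -17, 0], [0.0, -0.0, -0.048]]
[[42, -15, 0], [0.0, -0.0, -0.048]]
[[42, -13, 0], [0.0, -0.0, -0.048]]
[[43, -11, 0], [0.0, -0.0, -0.047]]
[[44, -9, 0], [0.0, -0.0, -0.048]]
[[44, -7, 0], [0.0, -0.0, -0.048]]
[[44, -5, 0], [0.0, -0.0, -0.048]]
[[0, 0, 33], [0.0, -0.0, 0.0]]
[[0, 0, 33], [0.0, -0.0, 0.0]]
[[0, 0, 33], [0.0, -0.0, 0.0]]
[[0, 0, 33], [0.0, -0.0, 0.0]]
[[0, 0, 33], [0.0, -0.0, 0.0]]
```

Emit:
drive_tool([
  [[35,-28,0],[0,0,-0.048]],
  [[35,-26,0],[0,0,-0.048]],
  [[38,-24,0],[0,0,-0.048]],
  [[38,-23,0],[0,0,-0.048]],
  [[39,-21,0],[0,0,-0.048]],
], gripper=0)

```text
time_s: 0.6
position: [0.3037, -0.4149, 0.1873]
tcp_rot: [[0.864, 0.504, -0.0], [0.504, -0.864, 0.001], [0.0, -0.001, -1.0]]
force: [0.4, -0.3, 0.9]
opening: 0.63
grasp_force: 0.0
```

Emit:
drive_tool([
  [[40,-19,0],[0,0,-0.048]],
  [[41,-17,0],[0,0,-0.048]],
  [[42,-15,0],[0,0,-0.048]],
  [[42,-13,0],[0,0,-0.048]],
  [[43,-11,0],[0,0,-0.048]],
])

```text
time_s: 1.1
position: [0.4292, -0.2324, 0.1875]
tcp_rot: [[0.719, 0.695, -0.0], [0.695, -0.719, 0.0], [-0.0, -0.0, -1.0]]
force: [1.0, -0.0, 0.7]
opening: 0.174
grasp_force: 0.0
```

Emit:
drive_tool([
  [[44,-9,0],[0,0,-0.048]],
  [[44,-7,0],[0,0,-0.048]],
  [[44,-5,0],[0,0,-0.048]],
  [[0,0,20],[0,0,0]],
  [[0,0,0],[0,0,0]],
])

```text
time_s: 1.6
position: [0.5025, -0.1214, 0.1656]
tcp_rot: [[0.611, 0.792, -0.005], [0.792, -0.611, 0.002], [-0.001, -0.005, -1.0]]
force: [-0.2, 0.6, 0.2]
opening: 0.007
grasp_force: 0.0
```

Run:
```python
from h import *
s=read_state(); print(s['position'],s['tcp_rot'],s['force'],s['joint_positions'],s['opening'])
im=capture('wrist'); cv2.imwrite('pics/w1.png',im[:,:,::-1])
plan([(.505,-.124,.1,52)]*1+[(.505,-.124,.06,52),(.505,-.124,.022,52)])
```

```text
[ 0.50247712 -0.12135024  0.16559658] [[ 0.61064469  0.79188854 -0.00505899]
 [ 0.79190355 -0.61064223  0.00219715]
 [-0.00134933 -0.00534792 -0.99998479]] [-0.17495256  0.61628093  0.15642899] [-2.59677432e+01  2.37937941e+01  9.86162822e+01 -1.62198524e-02
  5.79056431e+01  1.16772926e+01] 0.007332159430557421
[[0, 3, 66], [-0.004, 0.001, 0.005]]
[[0, 0, 40], [0.0, 0.0, -0.0]]
[[0, 0, 38], [0.0, 0.0, -0.0]]
```

View pics/w1.png

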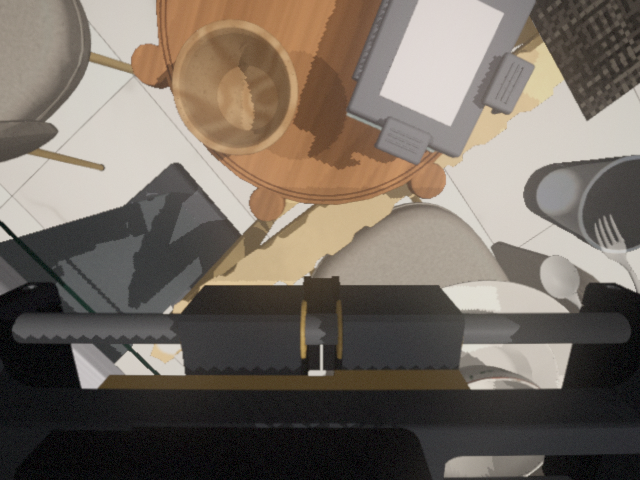

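The wrist view shows the mortar at (235,88), the lobe to push at (267,203), the next lobe at (429,180) and the box's side and front tabs at (405,140) and (510,80). The fingertip will come down between those two lobes.

Run:
```python
from h import *
for u,v in((267,203),(429,180),(150,65)): print(on('wrist',u,v,.036).round(4))
for u,v in((405,140),(510,82)): print(on('wrist',u,v,.109).round(4))
plan([(.505,-.124,.12,52),(.505,-.124,.075,52),(.505,-.124,.03,52),(.505,-.124,.022,52)]+arc(232,222,2))
```

```text
[ 0.4744 -0.0721  0.036 ]
[ 0.6127 -0.1506  0.036 ]
[0.4717 0.087  0.036 ]
[ 0.6006 -0.0963  0.109 ]
[ 0.6809 -0.1087  0.109 ]
[[0, 3, 46], [-0.004, 0.001, 0.005]]
[[0, 0, 45], [0.0, 0.0, -0.0]]
[[0, 0, 45], [0.0, 0.0, -0.0]]
[[0, 0, 8], [0.0, 0.0, -0.0]]
[[1, -15, 0], [0.0, 0.0, 0.087]]
[[1, -15, 0], [0.0, 0.0, 0.087]]
```

Emit:
drive_tool([
  [[0,3,46],[0,0,0.005]],
  [[0,0,45],[0,0,0]],
  [[0,0,45],[0,0,0]],
  [[0,0,8],[0,0,0]],
  [[0,0,0],[0,0,0]],
])

```text
time_s: 2.15
position: [0.5054, -0.126, 0.023]
tcp_rot: [[0.618, 0.786, -0.003], [0.786, -0.618, 0.001], [-0.001, -0.003, -1.0]]
force: [-0.0, -0.7, 0.1]
opening: 0.004
grasp_force: 0.0
```

```bash
sed -i 's/C=(.608,.009)/C=(.610,.008)/' h.py
python3 - <<'E'
from h import *
s=read_state(); print(s['position'],s['force'])
plan(arc(231,104,25,r=.169))
E
```

```text
[ 0.5053876  -0.12604531  0.02304282] [-0.03613815 -0.69095654  0.12753341]
[[2, -18, 1], [-0.003, 0.001, 0.103]]
[[1, -15, 0], [0.0, -0.0, 0.088]]
[[0, -15, 0], [0.0, -0.0, 0.089]]
[[1, -15, 0], [0.0, -0.0, 0.089]]
[[1, -15, 0], [0.0, -0.0, 0.088]]
[[0, -15, 0], [0.0, -0.0, 0.089]]
[[1, -15, 0], [-0.0, -0.0, 0.089]]
[[1, -15, 0], [-0.0, -0.0, 0.088]]
[[0, -15, 0], [-0.0, -0.0, 0.089]]
[[1, -15, 0], [-0.0, -0.0, 0.089]]
[[1, -15, 0], [-0.0, -0.0, 0.088]]
[[0, -15, 0], [-0.0, -0.0, 0.089]]
[[1, -15, 0], [-0.0, -0.0, 0.089]]
[[1, -15, 0], [-0.0, -0.0, 0.088]]
[[1, -14, 0], [-0.0, -0.0, 0.089]]
[[0, -15, 0], [-0.0, -0.0, 0.089]]
[[1, -15, 0], [-0.0, -0.0, 0.088]]
[[0, -15, 0], [-0.0, -0.0, 0.089]]
[[1, -15, 0], [-0.0, -0.0, 0.089]]
[[1, -15, 0], [-0.0, -0.0, 0.088]]
[[0, -15, 0], [-0.0, -0.0, 0.089]]
[[1, -15, 0], [-0.0, -0.0, 0.023]]
[[2, -15, 0], [-0.0, -0.0, -0.0]]
[[3, -15, 0], [-0.0, -0.0, -0.0]]
[[4, -14, 0], [-0.0, -0.0, -0.0]]
```

Emit:
drive_tool([
  [[2,-18,0],[0,0,0.1]],
  [[1,-15,0],[0,0,0.089]],
  [[0,-15,0],[0,0,0.089]],
  [[1,-15,0],[0,0,0.089]],
  [[1,-15,0],[0,0,0.089]],
])

```text
time_s: 2.65
position: [0.4605, -0.0651, 0.0265]
tcp_rot: [[0.903, 0.43, 0.005], [0.431, -0.903, -0.002], [0.004, 0.004, -1.0]]
force: [-0.4, 0.2, 0.1]
opening: 0.003
grasp_force: 0.0
```

Emit:
drive_tool([
  [[0,-15,0],[0,0,0.089]],
  [[1,-15,0],[0,0,0.089]],
  [[1,-15,0],[0,0,0.089]],
  [[0,-15,0],[0,0,0.089]],
  [[1,-15,0],[0,0,0.089]],
])

```text
time_s: 3.15
position: [0.4436, 0.0078, 0.0264]
tcp_rot: [[1.0, 0.0, 0.006], [0.0, -1.0, -0.001], [0.006, 0.001, -1.0]]
force: [0.0, -0.9, -0.3]
opening: 0.003
grasp_force: 0.0
```

Run:
```python
from h import *
s=read_state(); print(s['position'],s['force'],s['joint_positions'])
d=np.array(s['position'])[:2]-[.610,.008]; f=np.degrees(np.arctan2(d[1],d[0]))%360; print(np.linalg.norm(d),f)
cv2.imwrite('pics/top1.png',capture('top')[150:400,200:500,::-1])
plan(arc(f,104,round((f-104)/5),r=.169))
```

```text
[0.44363194 0.00780414 0.02641764] [ 0.04803095 -0.89687863 -0.31008067] [-1.34788297e+01  3.38824135e+01  1.15711113e+02 -2.14750311e-03
  3.00792352e+01  7.65080693e+01]
0.16636817994145403 180.06745258187252
[[-1, -13, 4], [0.0, -0.005, 0.087]]
[[0, -15, 0], [0.0, 0.0, 0.088]]
[[1, -15, 0], [0.0, 0.0, 0.089]]
[[0, -15, 0], [0.0, 0.0, 0.088]]
[[1, -15, 0], [0.0, 0.0, 0.089]]
[[1, -15, 0], [0.0, 0.0, 0.088]]
[[0, -15, 0], [0.0, -0.0, 0.089]]
[[1, -15, 0], [0.0, -0.0, 0.088]]
[[1, -15, 0], [0.0, -0.0, 0.089]]
[[0, -15, 0], [0.0, -0.0, 0.088]]
[[1, -15, 0], [0.0, -0.0, 0.089]]
[[1, -15, 0], [0.0, -0.0, 0.022]]
[[1, -15, 0], [0.0, -0.0, 0.0]]
[[3, -14, 0], [0.0, -0.0, 0.0]]
[[5, -15, 0], [0.0, -0.0, 0.0]]
```

View pics/top1.png

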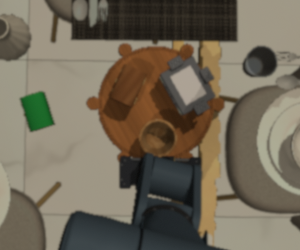

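The susan appears unturned in this picture, with the box still near crop (187,85), even though the finger should have passed the lobe. I'll check with a fresh wrist view.

Run:
```python
from h import *
s=read_state(); print(s['position'],s['force'],s['time_s'])
cv2.imwrite('pics/w2.png',capture('wrist')[:,:,::-1])
cv2.imwrite('pics/s2.png',capture('scene')[120:420,240:640,::-1])
a=cv2.imread('pics/s2.png'); b=cv2.imread('pics/w2.png')
cv2.imwrite('pics/m2.png',np.vstack([cv2.resize(a,(400,300)),cv2.resize(b,(400,300))]))
```

```text
[0.44304567 0.00948972 0.02638743] [-0.16355398  0.89662611  0.58578292] 3.2
```

View pics/m2.png

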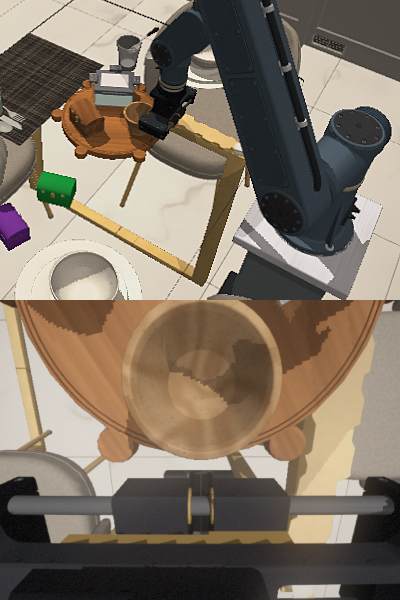

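The fresh wrist view shows the tip between the two front lobes, at composite (118,443) and (285,443), with the mortar dead ahead. The susan is still unturned. I'll push on slowly towards the next lobe, a little lower, and watch the force.

Emit:
drive_tool([
  [[2,-15,6],[0,0,0.087]],
  [[1,-15,0],[0,0,0.087]],
  [[1,-15,0],[0,0,0.087]],
  [[1,-10,0],[0,0,0.06]],
  [[0,0,0],[0,0,0]],
])

```text
time_s: 3.8
position: [0.4548, 0.0618, 0.0188]
tcp_rot: [[0.951, -0.309, 0.004], [-0.309, -0.951, -0.0], [0.004, -0.001, -1.0]]
force: [0.6, -0.0, -0.4]
opening: 0.006
grasp_force: 0.0
```

Run:
```python
from h import *
s=read_state(); print(s['position'],s['force'],s['time_s'])
d=np.array(s['position'])[:2]-[.610,.008]; f=np.degrees(np.arctan2(d[1],d[0]))%360; print(np.linalg.norm(d),f)
w=capture('wrist')[:,:,::-1]; a=capture('top')[150:390,200:520,::-1]
cv2.imwrite('pics/m3.png',np.vstack([cv2.resize(a,(640,480))[:,:400],w[:0,:400]])) if 0 else cv2.imwrite('pics/m3.png',np.vstack([cv2.resize(a,(400,300)),cv2.resize(w,(400,300))]))
```

```text
[0.45479524 0.06181198 0.01881678] [ 0.61195986 -0.04103527 -0.44302887] 3.8
0.16426882678736826 160.87774998121566
```

View pics/m3.png

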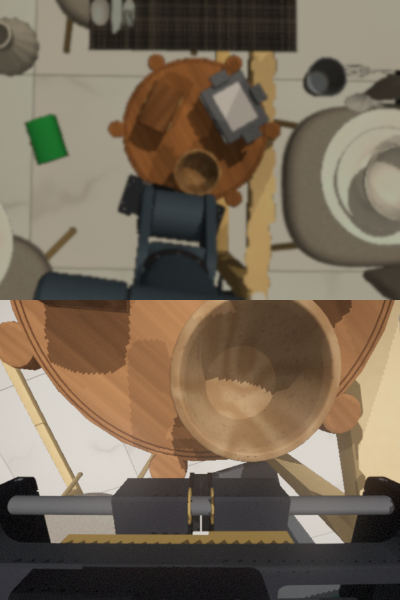

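The composite shows the lobe at (168,465) right beside the fingertips at (200,475), still unmoved and just short of contact. I'll push on.

Emit:
drive_tool([
  [[0,-8,0],[0,0,0.045]],
  [[0,-8,0],[0,0,0.045]],
  [[0,-8,0],[0,0,0.045]],
])

```text
time_s: 4.2
position: [0.4615, 0.0836, 0.018]
tcp_rot: [[0.899, -0.437, 0.0], [-0.437, -0.899, -0.0], [0.0, -0.0, -1.0]]
force: [-0.1, 0.1, -0.3]
opening: 0.004
grasp_force: 0.0
```

Run:
```python
from h import *
s=read_state(); print(s['position'],s['force'],s['time_s'],s['tau'])
d=np.array(s['position'])[:2]-[.610,.008]; f=np.degrees(np.arctan2(d[1],d[0]))%360; print(np.linalg.norm(d),f)
w=capture('wrist')[:,:,::-1]; a=capture('top')[150:390,200:520,::-1]
cv2.imwrite('pics/m4.png',np.vstack([cv2.resize(a,(400,300)),cv2.resize(w,(400,300))]))
```

```text
[0.46146506 0.0836208  0.01802432] [-0.12043435  0.08758378 -0.31714187] 4.2 [-6.49166778e-01 -3.70118344e+01 -6.03283256e+00  4.54647481e-03
 -1.32404412e-01 -4.04736903e-01]
0.16667673456102894 153.01884776361538
```

View pics/m4.png

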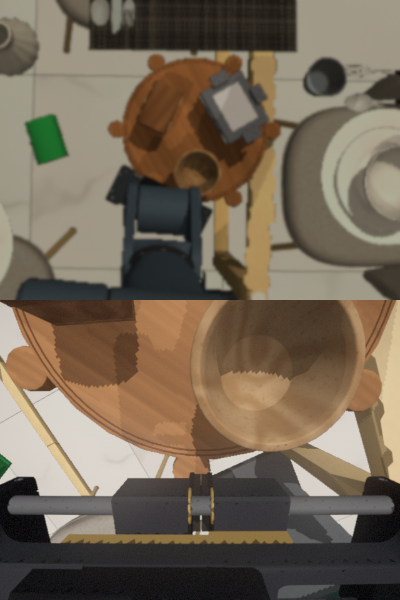

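The composite shows the tip over the lobe at (190,468), both at the same bearing, with no force and no turning. The visible fingertip edge is at row ~277, while a tip at the TCP should show at about 258–272. So the real tip seems to sit well above the reported TCP and to be passing over the lobes. I'll back off between the lobes and feel downward.

Emit:
drive_tool([
  [[0,20,0],[0,0,-0.11]],
  [[0,20,0],[0,0,-0.11]],
  [[0,0,5],[0,0,0]],
  [[0,0,4],[0,0,0]],
  [[0,0,0],[0,0,0]],
])

```text
time_s: 4.8
position: [0.4458, 0.0476, 0.0082]
tcp_rot: [[0.973, -0.23, -0.001], [-0.23, -0.973, 0.0], [-0.001, -0.0, -1.0]]
force: [0.0, -0.7, 0.2]
opening: 0.007
grasp_force: 0.0
```

Emit:
drive_tool([
  [[0,0,3],[0,0,0]],
  [[0,0,3],[0,0,0]],
  [[0,0,0],[0,0,0]],
])

```text
time_s: 5.1
position: [0.4456, 0.048, 0.0022]
tcp_rot: [[0.974, -0.229, -0.001], [-0.229, -0.974, 0.0], [-0.001, 0.0, -1.0]]
force: [-0.1, -0.3, 0.3]
opening: 0.006
grasp_force: 0.0
```

Emit:
drive_tool([
  [[0,0,3],[0,0,0]],
  [[0,0,3],[0,0,0]],
  [[0,0,0],[0,0,0]],
])

```text
time_s: 5.4
position: [0.4455, 0.0477, -0.0037]
tcp_rot: [[0.973, -0.229, -0.001], [-0.229, -0.973, 0.0], [-0.001, 0.0, -1.0]]
force: [-0.2, 0.1, -0.1]
opening: 0.009
grasp_force: 0.0
```

Emit:
drive_tool([
  [[0,0,3],[0,0,0]],
  [[0,0,3],[0,0,0]],
  [[0,0,0],[0,0,0]],
])

```text
time_s: 5.7
position: [0.4455, 0.0476, -0.0097]
tcp_rot: [[0.973, -0.229, -0.001], [-0.229, -0.973, 0.0], [-0.001, 0.0, -1.0]]
force: [-0.1, 0.9, 0.2]
opening: 0.006
grasp_force: 0.0
```

The reported TCP is 10 mm below the table with no contact, so the real tip is roughly 25–30 mm above it. I'll go back over the lobe at reported z ≈ 0.03, come down at 231°, and push at reported z ≈ −0.010.

Run:
```python
from h import *
p=read_state()['position']
plan([(p[0],p[1],.012,-13.2),(p[0],p[1],.032,-13.2)]+[(x,y,.032,w) for x,y,z,w in arc(166,231,9,r=.171)]+arc(231,231,3,r=.171,z=.010)[:1]+arc(231,231,1,r=.171,z=-.010))
```

```text
[[0, 0, -22], [0.0, 0.001, -0.001]]
[[0, 0, -20], [0.0, -0.0, 0.0]]
[[-1, 20, 0], [0.0, -0.0, -0.112]]
[[2, 22, 0], [0.0, -0.0, -0.126]]
[[1, 21, 0], [0.0, -0.0, -0.126]]
[[1, 22, 0], [0.0, -0.0, -0.126]]
[[2, 21, 0], [0.0, -0.0, -0.126]]
[[1, 22, 0], [0.0, -0.0, -0.126]]
[[1, 21, 0], [0.0, -0.0, -0.126]]
[[2, 22, 0], [0.0, -0.0, -0.126]]
[[1, 21, 0], [0.0, -0.0, -0.126]]
[[0, 0, 22], [0.0, -0.0, -0.0]]
[[0, 0, 20], [0.0, -0.0, -0.0]]
```

Emit:
drive_tool([
  [[0,0,-22],[0,0,0]],
  [[0,0,-20],[0,0,0]],
  [[-2,20,0],[0,0,-0.112]],
  [[2,22,0],[0,0,-0.126]],
  [[1,21,0],[0,0,-0.126]],
])

```text
time_s: 6.2
position: [0.4393, -0.0149, 0.0329]
tcp_rot: [[0.99, 0.138, -0.0], [0.138, -0.99, -0.0], [-0.0, 0.0, -1.0]]
force: [0.3, -0.3, 0.2]
opening: 0.007
grasp_force: 0.0
```

Emit:
drive_tool([
  [[1,22,0],[0,0,-0.126]],
  [[2,21,0],[0,0,-0.126]],
  [[1,22,0],[0,0,-0.126]],
  [[1,21,0],[0,0,-0.126]],
  [[2,22,0],[0,0,-0.126]],
])

```text
time_s: 6.7
position: [0.4856, -0.111, 0.0326]
tcp_rot: [[0.72, 0.694, -0.001], [0.694, -0.72, 0.0], [-0.0, -0.001, -1.0]]
force: [0.2, -0.0, -0.0]
opening: 0.011
grasp_force: 0.0
```

Emit:
drive_tool([
  [[1,21,0],[0,0,-0.126]],
  [[0,0,0],[0,0,0]],
  [[0,0,20],[0,0,0]],
  [[0,0,20],[0,0,0]],
  [[0,0,0],[0,0,0]],
])

```text
time_s: 7.2
position: [0.498, -0.1228, -0.0092]
tcp_rot: [[0.632, 0.775, -0.006], [0.775, -0.632, 0.003], [-0.001, -0.007, -1.0]]
force: [-0.8, -0.3, 0.2]
opening: 0.007
grasp_force: 0.0
```

Run:
```python
from h import *
s=read_state(); print(s['position'],s['force'])
d=np.array(s['position'])[:2]-[.610,.008]; f=np.degrees(np.arctan2(d[1],d[0]))%360; print(np.linalg.norm(d),f)
plan(arc(f,f-25,5,r=.170,z=-.012))
```

```text
[ 0.49802171 -0.12281295 -0.00920871] [-0.77564441 -0.33210924  0.17485816]
0.1721951357292265 229.4358661715827
[[3, -15, 3], [-0.007, 0.002, 0.111]]
[[1, -15, 0], [0.0, -0.0, 0.087]]
[[1, -14, 0], [0.0, -0.0, 0.088]]
[[0, -15, 0], [0.0, -0.0, 0.087]]
[[1, -15, 0], [0.0, -0.0, 0.087]]
```

Emit:
drive_tool([
  [[3,-15,3],[0,0,0.11]],
  [[1,-15,0],[0,0,0.087]],
  [[1,-14,0],[0,0,0.087]],
  [[0,-15,0],[0,0,0.087]],
  [[1,-15,0],[0,0,0.087]],
])

```text
time_s: 7.7
position: [0.4579, -0.0639, -0.0095]
tcp_rot: [[0.911, 0.413, 0.001], [0.413, -0.911, -0.001], [0.0, 0.001, -1.0]]
force: [-0.7, -2.6, -0.1]
opening: 0.007
grasp_force: 0.8
```

```bash
cat >> h.py <<'E'
def lid(im):
    """pale lid panel: enclosed by dark grey; inside susan circle"""
    b=cv2.cvtColor(im,cv2.COLOR_RGB2HSV); m=cv2.inRange(b,(0,0,115),(179,60,255))
    yy,xx=np.mgrid[:480,:640]; c=proj('top',(.61,.008,.1)); m[np.hypot(xx-c[0],yy-c[1])>58]=0
    n,l,st,ce=cv2.connectedComponentsWithStats(m); out=[]
    for i in range(1,n):
        if st[i,4]>150:
            p=on('top',*ce[i],.101); d=p[:2]-[.61,.008]
            r=cv2.minAreaRect(np.argwhere(l==i)[:,::-1].astype(np.float32))
            out.append((st[i,4],ce[i].round(),p.round(3),round(float(np.degrees(np.arctan2(d[1],d[0]))),1),round(float(np.hypot(*d)),3),r[1:]))
    return out
def rep():
    s=read_state(); d=np.array(s['position'])[:2]-[.610,.008]
    print(s['time_s'],np.round(s['position'],4),np.round(s['force'],1),'r',np.hypot(*d).round(4),'phi',(np.degrees(np.arctan2(d[1],d[0]))%360).round(1))
E
python3 - <<'E'
from h import *
rep()
print(lid(cv2.imread('pics/top0.png')[:,:,::-1])); print(lid(capture('top')))
plan(arc(204,144,12,r=.170,z=-.012))
E
```

```text
7.7 [ 0.4579 -0.0639 -0.0095] [-0.7 -2.6 -0.1] r 0.1682 phi 205.3
[(np.int32(805), array([388., 235.]), array([ 0.653, -0.064,  0.101]), -59.2, 0.084, ((33.489376068115234, 24.186771392822266), 60.2551155090332))]
[(np.int32(831), array([391., 243.]), array([ 0.634, -0.072,  0.101]), -73.0, 0.084, ((33.92805099487305, 24.724897384643555), 74.05460357666016))]
[[0, -15, 2], [-0.003, 0.003, 0.093]]
[[1, -15, 0], [0.0, -0.0, 0.087]]
[[1, -15, 0], [0.0, -0.0, 0.087]]
[[0, -15, 0], [0.0, -0.0, 0.088]]
[[1, -15, 0], [0.0, -0.0, 0.087]]
[[1, -14, 0], [0.0, -0.0, 0.087]]
[[0, -15, 0], [0.0, -0.0, 0.087]]
[[1, -15, 0], [-0.0, -0.0, 0.088]]
[[1, -15, 0], [-0.0, -0.0, 0.087]]
[[0, -15, 0], [-0.0, -0.0, 0.087]]
[[1, -14, 0], [-0.0, -0.0, 0.087]]
[[1, -15, 0], [-0.0, -0.0, 0.088]]
```

It turns now: the box is at −73°, with 2.6 N at the tip. Another 107° remains.

Emit:
drive_tool([
  [[0,-15,2],[0,0,0.09]],
  [[1,-15,0],[0,0,0.087]],
  [[1,-15,0],[0,0,0.087]],
  [[0,-15,0],[0,0,0.087]],
  [[1,-15,0],[0,0,0.087]],
])

```text
time_s: 8.25
position: [0.4421, 0.0088, -0.0116]
tcp_rot: [[1.0, -0.011, -0.0], [-0.011, -1.0, -0.0], [-0.0, 0.0, -1.0]]
force: [-1.0, -1.1, 1.3]
opening: 0.004
grasp_force: 0.8
```

Emit:
drive_tool([
  [[1,-14,0],[0,0,0.087]],
  [[0,-15,0],[0,0,0.087]],
  [[1,-15,0],[0,0,0.087]],
  [[1,-15,0],[0,0,0.087]],
  [[0,-15,0],[0,0,0.087]],
])

```text
time_s: 8.75
position: [0.4579, 0.0808, -0.0117]
tcp_rot: [[0.903, -0.431, -0.002], [-0.431, -0.903, -0.0], [-0.001, 0.001, -1.0]]
force: [0.5, -2.7, -0.4]
opening: 0.006
grasp_force: 0.9
```

Run:
```python
from h import *
rep(); print(lid(capture('top')),read_state()['joint_positions'])
s=read_state(); d=np.array(s['position'])[:2]-[.610,.008]; f=np.degrees(np.arctan2(d[1],d[0]))%360
plan(arc(f,100,round((f-100)/5),r=.170,z=-.012))
```

```text
8.75 [ 0.4579  0.0808 -0.0117] [ 0.5 -2.7 -0.4] r 0.1686 phi 154.4
[(np.int32(784), array([386., 272.]), array([ 0.562, -0.061,  0.101]), -124.9, 0.084, ((23.839649200439453, 33.015045166015625), 34.99202346801758))] [-3.63290004e+00  3.93585856e+01  1.13068710e+02  4.51307052e-02
  2.74786279e+01  1.11901804e+02]
[[-2, -14, 0], [-0.001, -0.001, 0.097]]
[[1, -15, 0], [-0.0, -0.0, 0.086]]
[[1, -14, 0], [-0.0, -0.0, 0.085]]
[[0, -15, 0], [-0.0, -0.0, 0.085]]
[[1, -14, 0], [-0.0, -0.0, 0.085]]
[[0, -15, 0], [-0.0, -0.0, 0.086]]
[[1, -14, 0], [-0.0, -0.0, 0.024]]
[[1, -15, 0], [-0.0, -0.0, 0.0]]
[[3, -14, 0], [-0.0, -0.0, 0.0]]
[[4, -14, 0], [-0.0, -0.0, 0.0]]
[[5, -14, 0], [-0.0, -0.0, 0.0]]
```

Emit:
drive_tool([
  [[-1,-14,0],[0,0,0.09]],
  [[1,-15,0],[0,0,0.086]],
  [[1,-14,0],[0,0,0.085]],
  [[0,-15,0],[0,0,0.085]],
  [[1,-14,0],[0,0,0.085]],
])

```text
time_s: 9.3
position: [0.5001, 0.1373, -0.0119]
tcp_rot: [[0.641, -0.767, -0.003], [-0.767, -0.641, -0.0], [-0.002, 0.003, -1.0]]
force: [-1.8, -0.2, 1.9]
opening: 0.009
grasp_force: 0.9
```

Run:
```python
from h import *
rep(); print(lid(capture('top')),read_state()['joint_positions'])
s=read_state(); d=np.array(s['position'])[:2]-[.610,.008]; f=np.degrees(np.arctan2(d[1],d[0]))%360
plan(arc(f,99.5,round((f-99.5)/5),r=.170,z=-.012,ymin=-64))
```

```text
9.3 [ 0.5001  0.1373 -0.0119] [-1.8 -0.2  1.9] r 0.1697 phi 130.4
[(np.int32(806), array([375., 282.]), array([ 0.537, -0.035,  0.101]), -149.5, 0.084, ((24.257787704467773, 33.18349838256836), 59.74356460571289))] [3.07499070e+00 4.10589637e+01 1.05117487e+02 4.24196574e-02
 3.36972787e+01 1.43256406e+02]
[[-1, -15, 0], [-0.002, -0.001, 0.096]]
[[1, -14, 0], [-0.0, 0.0, 0.086]]
[[0, -15, 0], [-0.0, 0.0, 0.059]]
[[1, -15, 0], [-0.0, 0.0, -0.0]]
[[3, -14, 0], [-0.0, 0.0, -0.0]]
[[3, -15, 0], [-0.0, 0.0, -0.0]]
```

Emit:
drive_tool([
  [[-1,-15,0],[0,0,0.09]],
  [[1,-14,0],[0,0,0.086]],
  [[0,-15,0],[0,0,0.055]],
  [[1,-15,0],[0,0,0]],
  [[3,-14,0],[0,0,0]],
])

```text
time_s: 9.85
position: [0.5639, 0.1712, -0.0123]
tcp_rot: [[0.453, -0.892, -0.003], [-0.892, -0.453, -0.001], [-0.001, 0.003, -1.0]]
force: [-1.4, -1.0, 0.4]
opening: 0.007
grasp_force: 0.9
```

Emit:
drive_tool([
  [[2,-8,0],[0,0,0]],
  [[1,-4,0],[0,0,0]],
  [[0,0,0],[0,0,0]],
])

```text
time_s: 10.15
position: [0.5776, 0.1741, -0.0122]
tcp_rot: [[0.45, -0.893, 0.0], [-0.893, -0.45, 0.0], [0.0, -0.001, -1.0]]
force: [-0.3, 0.9, -0.6]
opening: 0.005
grasp_force: 0.0
```

Run:
```python
from h import *
rep(); print(lid(capture('top')),read_state()['joint_positions'])
```

```text
10.15 [ 0.5776  0.1741 -0.0122] [-0.3  0.9 -0.6] r 0.1692 phi 101.0
[(np.int32(804), array([357., 287.]), array([0.526, 0.009, 0.101]), 179.4, 0.084, ((24.0, 33.0), 90.0))] [6.17244435e+00 4.44645005e+01 9.30021775e+01 1.39369805e-02
 4.25253057e+01 1.59411264e+02]
```

The box is at 179.4° with its edges square. I'll lift off and move over the left tab.

Emit:
drive_tool([
  [[-1,1,-20],[0,0,0]],
  [[0,0,-40],[0,0,0]],
  [[0,0,-40],[0,0,0]],
  [[0,0,-40],[0,0,0]],
  [[0,0,-20],[0,0,-0.14]],
])

```text
time_s: 10.7
position: [0.5775, 0.175, 0.1515]
tcp_rot: [[0.573, -0.819, 0.006], [-0.819, -0.573, 0.001], [0.003, -0.005, -1.0]]
force: [0.7, 0.1, -0.4]
opening: 0.003
grasp_force: 0.0
```

Run:
```python
from h import *
rep(); print(lid(capture('top')))
plan(lin((*read_state()['position'],-50),(.525,.070,.128,-30),3))
```

```text
10.7 [0.5775 0.175  0.1515] [ 0.7  0.1 -0.4] r 0.1702 phi 101.0
[(np.int32(799), array([357., 287.]), array([0.526, 0.01 , 0.101]), 178.7, 0.084, ((25.0, 33.0), 90.0))]
[[18, 35, 8], [-0.009, -0.006, -0.198]]
[[11, 38, 9], [0.0, 0.0, -0.116]]
[[7, 39, 9], [0.0, 0.0, -0.116]]
```

Emit:
drive_tool([
  [[18,35,8],[0,0,-0.14]],
  [[13,37,9],[0,0,-0.14]],
  [[7,39,9],[0,0,-0.14]],
  [[0,0,0],[0,0,0]],
])

```text
time_s: 11.15
position: [0.5147, 0.068, 0.1197]
tcp_rot: [[0.854, -0.52, -0.008], [-0.52, -0.854, -0.0], [-0.007, 0.004, -1.0]]
force: [-0.0, 0.6, -0.3]
opening: 0.006
grasp_force: 0.0
```

Run:
```python
from h import *
rep(); print(np.round(read_state()['tcp_rot'],3).tolist())
cv2.imwrite('pics/w5.png',capture('wrist')[:,:,::-1])
```

```text
11.15 [0.5147 0.068  0.1197] [-0.   0.6 -0.3] r 0.1126 phi 147.8
[[0.854, -0.52, -0.008], [-0.52, -0.854, -0.0], [-0.007, 0.004, -1.0]]
```

View pics/w5.png

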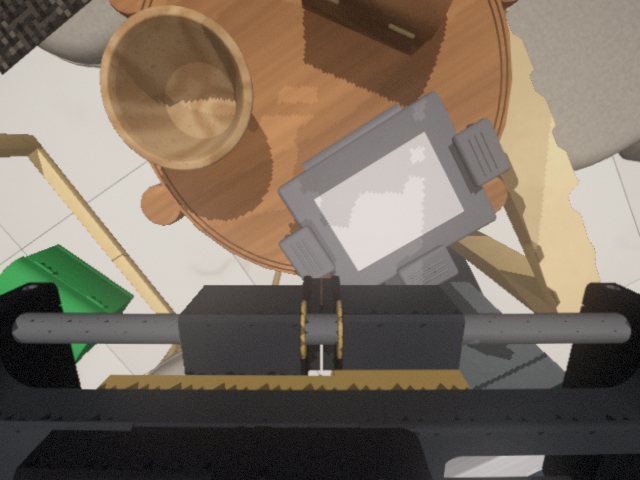

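The wrist view shows the left tab at (306,250), the right tab at (481,151) and the front tab near (429,268), partly hidden by the gripper. The mortar and chest are standing.

Run:
```python
from h import *
for u,v in((306,250),(481,151),(429,268)): print(on('wrist',u,v,.109).round(4))
plan([(.525,.070,.100,-31),(.525,.070,.090,-31)])
```

```text
[0.532  0.0724 0.109 ]
[ 0.5298 -0.0508  0.109 ]
[0.4789 0.0096 0.109 ]
[[6, -5, 20], [0.002, 0.004, -0.009]]
[[0, 0, 10], [-0.0, -0.0, 0.0]]
```

Emit:
drive_tool([
  [[10,-9,12],[0,0,0]],
  [[0,0,12],[0,0,0]],
  [[0,0,4],[0,0,0]],
  [[0,0,3],[0,0,0]],
  [[0,0,0],[0,0,0]],
])

```text
time_s: 11.7
position: [0.5324, 0.0737, 0.0901]
tcp_rot: [[0.856, -0.517, -0.002], [-0.517, -0.856, 0.0], [-0.001, 0.001, -1.0]]
force: [-0.1, 0.4, 0.3]
opening: 0.003
grasp_force: 0.0
```

Emit:
drive_tool([
  [[0,0,3],[0,0,0]],
  [[0,0,2],[0,0,0]],
  [[0,0,0],[0,0,0]],
])

```text
time_s: 12.0
position: [0.5331, 0.0733, 0.0856]
tcp_rot: [[0.855, -0.518, -0.0], [-0.518, -0.855, 0.0], [-0.0, 0.0, -1.0]]
force: [0.9, -0.0, -0.9]
opening: 0.006
grasp_force: 0.0
```

Emit:
drive_tool([
  [[0,0,3],[0,0,0]],
  [[0,0,2],[0,0,0]],
  [[0,0,0],[0,0,0]],
])

```text
time_s: 12.3
position: [0.533, 0.0732, 0.0804]
tcp_rot: [[0.855, -0.518, -0.001], [-0.518, -0.855, 0.0], [-0.001, 0.0, -1.0]]
force: [-0.0, 0.3, -0.7]
opening: 0.002
grasp_force: 0.0
```

Emit:
drive_tool([
  [[-2,4,0],[0,0,0]],
  [[0,0,2],[0,0,0]],
  [[0,0,1],[0,0,0]],
  [[0,0,0],[0,0,0]],
])

```text
time_s: 12.7
position: [0.5293, 0.0708, 0.0775]
tcp_rot: [[0.855, -0.518, -0.0], [-0.518, -0.855, 0.0], [-0.0, 0.0, -1.0]]
force: [0.4, -0.6, -0.1]
opening: 0.005
grasp_force: 0.0
```

Emit:
drive_tool([
  [[0,0,2],[0,0,0]],
  [[0,0,1],[0,0,0]],
  [[0,0,0],[0,0,0]],
])

```text
time_s: 13.0
position: [0.5293, 0.0709, 0.0744]
tcp_rot: [[0.856, -0.518, -0.0], [-0.518, -0.856, 0.0], [-0.0, 0.0, -1.0]]
force: [0.8, 0.5, -0.3]
opening: 0.003
grasp_force: 0.0
```

Emit:
drive_tool([
  [[0,0,2],[0,0,0]],
  [[0,0,1],[0,0,0]],
  [[0,0,0],[0,0,0]],
])

```text
time_s: 13.3
position: [0.5297, 0.0709, 0.072]
tcp_rot: [[0.856, -0.518, 0.001], [-0.518, -0.856, -0.0], [0.0, -0.0, -1.0]]
force: [0.1, -0.2, 4.3]
opening: 0.005
grasp_force: 2.1
```

Contact at reported z ≈ 0.073. Now I'll press.

Emit:
drive_tool([
  [[0,0,2],[0,0,0]],
  [[0,0,2],[0,0,0]],
  [[0,0,0],[0,0,0]],
])

```text
time_s: 13.6
position: [0.5297, 0.0709, 0.0684]
tcp_rot: [[0.856, -0.518, 0.001], [-0.518, -0.856, -0.0], [0.001, -0.0, -1.0]]
force: [-2.0, 0.6, 9.1]
opening: 0.003
grasp_force: 4.2
```

Emit:
drive_tool([
  [[0,0,2],[0,0,0]],
  [[0,0,2],[0,0,0]],
  [[0,0,0],[0,0,0]],
])

```text
time_s: 13.9
position: [0.5297, 0.0709, 0.0645]
tcp_rot: [[0.856, -0.518, 0.001], [-0.518, -0.856, -0.0], [0.001, -0.0, -1.0]]
force: [-1.9, 0.4, 7.5]
opening: 0.008
grasp_force: 4.3
```

Emit:
drive_tool([
  [[0,0,1],[0,0,0]],
  [[0,0,1],[0,0,0]],
  [[0,0,0],[0,0,0]],
])

```text
time_s: 14.2
position: [0.5298, 0.0709, 0.0629]
tcp_rot: [[0.856, -0.518, 0.001], [-0.518, -0.856, -0.0], [0.001, -0.0, -1.0]]
force: [-1.7, 0.2, 11.9]
opening: 0.003
grasp_force: 5.8
```

Emit:
drive_tool([
  [[0,0,1],[0,0,0]],
  [[0,0,1],[0,0,0]],
  [[0,0,0],[0,0,0]],
])

```text
time_s: 14.5
position: [0.5299, 0.0709, 0.0621]
tcp_rot: [[0.856, -0.518, 0.002], [-0.518, -0.856, -0.0], [0.001, -0.001, -1.0]]
force: [-4.6, -0.0, 19.0]
opening: 0.005
grasp_force: 9.6
```

Left tab is home at 19 N. Next the front tab.

Emit:
drive_tool([
  [[0,0,-12],[0,0,0]],
  [[0,0,-12],[0,0,0]],
  [[-7,40,0],[0,0,0]],
  [[-8,40,0],[0,0,0]],
  [[0,0,0],[0,0,0]],
])

```text
time_s: 15.0
position: [0.4706, 0.0087, 0.0834]
tcp_rot: [[0.854, -0.52, -0.006], [-0.52, -0.854, 0.001], [-0.005, 0.003, -1.0]]
force: [-0.3, 0.0, 0.6]
opening: 0.001
grasp_force: 0.0
```

Run:
```python
from h import *
rep(); print(lid(capture('top'))); plan([(.476,.010,.077,-31.2)])
```

```text
15.0 [0.4706 0.0087 0.0834] [-0.3  0.   0.6] r 0.1394 phi 179.7
[(np.int32(408), array([360., 282.]), array([0.537, 0.002, 0.101]), -175.1, 0.073, ((18.0, 32.0), 90.0))]
[[2, -2, 7], [0.001, 0.002, -0.003]]
```

Emit:
drive_tool([
  [[2,-1,6],[0,0,0]],
  [[0,0,2],[0,0,0]],
  [[0,0,2],[0,0,0]],
  [[0,0,1],[0,0,0]],
  [[0,0,0],[0,0,0]],
])

```text
time_s: 15.55
position: [0.4784, 0.0105, 0.0727]
tcp_rot: [[0.856, -0.517, 0.001], [-0.517, -0.856, 0.0], [0.001, -0.001, -1.0]]
force: [0.9, 1.1, 2.7]
opening: 0.007
grasp_force: 1.2
```

Emit:
drive_tool([
  [[0,0,2],[0,0,0]],
  [[0,0,2],[0,0,0]],
  [[0,0,2],[0,0,0]],
  [[0,0,0],[0,0,0]],
])

```text
time_s: 15.95
position: [0.4785, 0.0102, 0.0674]
tcp_rot: [[0.856, -0.518, 0.002], [-0.518, -0.856, 0.0], [0.002, -0.001, -1.0]]
force: [-0.2, 1.6, 8.0]
opening: 0.005
grasp_force: 4.2
```

Emit:
drive_tool([
  [[0,0,2],[0,0,0]],
  [[0,0,1],[0,0,0]],
  [[0,0,1],[0,0,0]],
  [[0,0,0],[0,0,0]],
])

```text
time_s: 16.35
position: [0.4784, 0.0102, 0.0636]
tcp_rot: [[0.856, -0.518, 0.002], [-0.518, -0.856, -0.0], [0.002, -0.001, -1.0]]
force: [0.4, 2.4, 10.4]
opening: 0.007
grasp_force: 4.9
```

Emit:
drive_tool([
  [[0,0,1],[0,0,0]],
  [[0,0,1],[0,0,0]],
  [[0,0,0],[0,0,0]],
])

```text
time_s: 16.65
position: [0.4785, 0.0101, 0.0623]
tcp_rot: [[0.856, -0.518, 0.003], [-0.518, -0.856, -0.0], [0.002, -0.001, -1.0]]
force: [-1.1, 1.3, 14.3]
opening: 0.007
grasp_force: 7.4
```

Emit:
drive_tool([
  [[0,0,1],[0,0,0]],
  [[0,0,0],[0,0,0]],
  [[0,0,0],[0,0,0]],
])

```text
time_s: 16.95
position: [0.4785, 0.0101, 0.0621]
tcp_rot: [[0.856, -0.517, 0.003], [-0.517, -0.856, -0.0], [0.003, -0.001, -1.0]]
force: [-2.8, 2.1, 22.6]
opening: 0.002
grasp_force: 11.2
```

Emit:
drive_tool([
  [[0,0,-12],[0,0,0]],
  [[0,0,-12],[0,0,0]],
  [[37,13,0],[0,0,0]],
  [[37,13,0],[0,0,0]],
  [[0,0,0],[0,0,0]],
])

```text
time_s: 17.45
position: [0.5323, -0.0548, 0.0842]
tcp_rot: [[0.854, -0.52, 0.007], [-0.52, -0.854, -0.003], [0.008, -0.001, -1.0]]
force: [-0.3, 0.5, 1.4]
opening: 0.007
grasp_force: 0.0
```

Run:
```python
from h import *
rep(); print(lid(capture('top'))); plan([(.528,-.052,.077,-31.2)])
```

```text
17.45 [ 0.5323 -0.0548  0.0842] [-0.3  0.5  1.4] r 0.0998 phi 218.9
[]
[[-1, 0, 7], [-0.0, -0.002, -0.002]]
```

Emit:
drive_tool([
  [[0,0,6],[0,0,0]],
  [[0,0,2],[0,0,0]],
  [[0,0,2],[0,0,0]],
  [[0,0,1],[0,0,0]],
  [[0,0,0],[0,0,0]],
])

```text
time_s: 18.0
position: [0.5259, -0.0496, 0.0725]
tcp_rot: [[0.856, -0.517, -0.002], [-0.517, -0.856, 0.001], [-0.003, 0.0, -1.0]]
force: [-2.3, 0.5, 2.9]
opening: 0.005
grasp_force: 1.4
```

Emit:
drive_tool([
  [[0,0,2],[0,0,0]],
  [[0,0,2],[0,0,0]],
  [[0,0,2],[0,0,0]],
  [[0,0,0],[0,0,0]],
])

```text
time_s: 18.4
position: [0.5269, -0.0505, 0.0673]
tcp_rot: [[0.856, -0.517, -0.0], [-0.517, -0.856, -0.0], [-0.0, 0.0, -1.0]]
force: [-2.3, 1.3, 8.3]
opening: 0.006
grasp_force: 4.2
```

Emit:
drive_tool([
  [[0,0,2],[0,0,0]],
  [[0,0,1],[0,0,0]],
  [[0,0,1],[0,0,0]],
  [[0,0,0],[0,0,0]],
])

```text
time_s: 18.8
position: [0.527, -0.0505, 0.0636]
tcp_rot: [[0.856, -0.517, -0.0], [-0.517, -0.856, -0.0], [-0.0, 0.0, -1.0]]
force: [-3.8, 1.1, 10.2]
opening: 0.005
grasp_force: 5.0
```

Emit:
drive_tool([
  [[0,0,1],[0,0,0]],
  [[0,0,1],[0,0,0]],
  [[0,0,0],[0,0,0]],
])

```text
time_s: 19.1
position: [0.5273, -0.0509, 0.0623]
tcp_rot: [[0.856, -0.517, 0.001], [-0.517, -0.856, -0.001], [0.001, 0.001, -1.0]]
force: [-4.2, -0.1, 13.6]
opening: 0.007
grasp_force: 6.8
```

Emit:
drive_tool([
  [[0,0,1],[0,0,0]],
  [[0,0,0],[0,0,0]],
  [[0,0,0],[0,0,0]],
])

```text
time_s: 19.4
position: [0.5277, -0.0513, 0.0622]
tcp_rot: [[0.856, -0.517, 0.002], [-0.517, -0.856, -0.002], [0.002, 0.001, -1.0]]
force: [-5.6, -0.8, 19.8]
opening: 0.004
grasp_force: 9.6
```

Emit:
drive_tool([
  [[0,0,-12],[0,0,0]],
  [[0,0,-30],[0,0,0]],
  [[-20,30,-30],[0,0,0]],
  [[-30,40,-20],[0,0,0]],
  [[-20,40,0],[0,0,0]],
])

```text
time_s: 19.9
position: [0.4146, -0.1081, 0.1525]
tcp_rot: [[0.857, -0.516, 0.006], [-0.516, -0.857, -0.004], [0.007, -0.0, -1.0]]
force: [0.1, -1.0, -0.4]
opening: 0.005
grasp_force: 0.0
```

Emit:
drive_tool([
  [[0,30,0],[0,0,0]],
  [[0,40,0],[0,0,0]],
  [[0,40,0],[0,0,0]],
  [[0,20,0],[0,0,0]],
  [[0,0,0],[0,0,0]],
])

```text
time_s: 20.4
position: [0.3464, -0.2213, 0.1505]
tcp_rot: [[0.853, -0.521, 0.002], [-0.521, -0.853, -0.003], [0.003, 0.001, -1.0]]
force: [0.0, -0.5, 0.7]
opening: 0.005
grasp_force: 0.0
```

Run:
```python
from h import *
rep(); t=capture('top'); print(lid(t)); s=capture('scene')
c=proj('scene',(.56,.01,.08)).astype(int); print(c)
a=cv2.resize(s[c[1]-60:c[1]+60,c[0]-80:c[0]+80],(800,600),interpolation=2)
cv2.imwrite('pics/f.png',np.vstack([a[:,:],])[:, :, ::-1])
```

```text
20.4 [ 0.3464 -0.2213  0.1505] [ 0.  -0.5  0.7] r 0.3494 phi 221.0
[(np.int32(837), array([358., 287.]), array([0.525, 0.007, 0.101]), -179.3, 0.085, ((24.0, 34.0), 90.0))]
[367 231]
```

View pics/f.png

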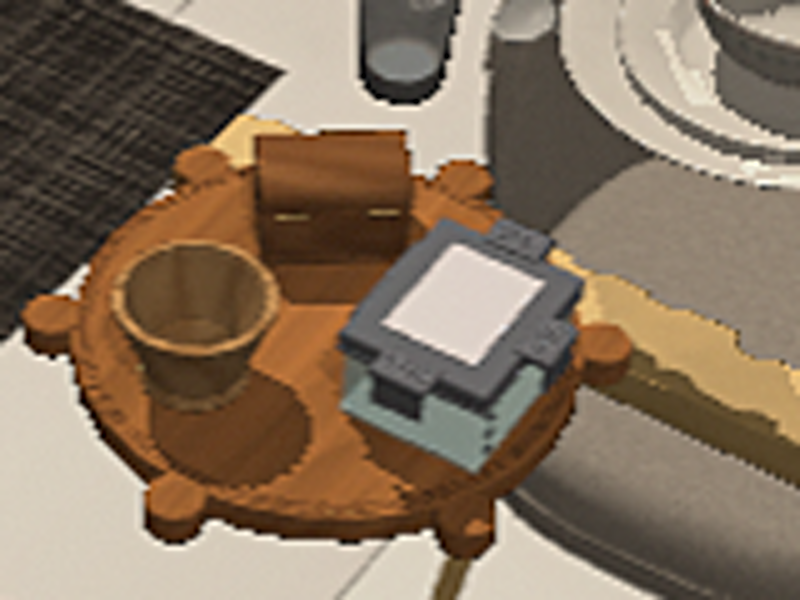

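The box is square at the front (−179.3°). The left, front and right tabs at (400,370), (545,340) and (520,240) all sit down level with the lid, and the mortar and chest are standing.

```bash
python3 -c "
from rig import hand_in; print(hand_in())"
```

```text
the job is handed in; nothing more can be done
None
```

I turned the food box to the front (within about 1°), pressed all three tabs home at 19–23 N (the front one peaked at 22.6 N, over the advised 20 N), left the mortar and chest standing and the tumbler untouched, and handed the job in at about 20 s; no verdict came back.

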